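Restart the gas at the kitchen safety panel and hold the key over

ROBOT

A 6-joint arm with a two-finger parallel gripper is mounted at the origin on the work surface. World frame = base frame: x ahead of the robot, y to its left, z up, the work surface at z = 0. Lengths are in m, angles in rad, forces in N, time in s.
With the tool pointing down it reaches from about 0.275 to 0.75 m from the base axis. Payload 10.2 kg.
Tool frame: the origin (TCP) lies midway between the tips of the shut fingers; the grasp point (between the pads) lies 19 mm behind it; z points along the fingers, y is the line along which they close (so a half turn about z gives the same grasp; the last joint's range is limited). The gripper opens to 88 mm and grips with 3 to 60 N. Pads are 18 mm wide; open, the fingers measure 123 mm over their backs; the gripper's body (75 mm by 187 mm) begins 45 mm behind the grasp point.
Start: joints at [1.095, 0.313, 1.498, -0, 1.331, -0.223], TCP at [0.131, 0.508, 0.239] pointing down, gripper open.
Joint ranges: [-2.94, 2.94], [-0.97, 2.17], [0.19, 2.56], [-1.23, 4.37], [0.02, 3.11], [-2.88, 2.88]. Speed limits (rad/s): [2.39, 2.39, 3.01, 3.14, 3.14, 3.14].

INTERFACE

Orientations are given as a unit quaternion [x, y, z, w].
In Python, from plant import observe, capture, calibration, finish_job gives the robot as it stands.
- The arm moves only by the tool carry_out, never from a script. Its argument "series" is a list of rows, each an object with "xyz": the shift along the tool's x, y, z in m, a list of three; "twist": the turn about the tool's z in degrees; "grip": the opening, from 0 (shut) to 1 (fully open). A call has exactly 5 rows; each row shifts and turns the commanded pose from where the row before left it, along the tool's axes as they then stand; what a row does not reach is not made up. A row lasts 1/8 s, in which the tool goes at most 62.5 mm and 10.7 degrees, less where a joint would pass 70% of its speed; a pose out of reach is approached as far as the arm can. A call is refused whole if a number of a shift passes 0.0625 or a number of a turn 10.7, either way. A call with a gripper value outside its range is refused whole. The fingers move at their own pace and stop on an object; the grip force is fixed at half the most. Time passes only in rows, so rows that do not move let the fingers close, or fill a call up. It gives the time, the measured TCP pose, the force, the opening and the grip force at its end, in the units of the state.
- observe(): the state, without advancing time (a new reading comes with each control period).
- capture(name): name is "scene" or "top" or "wrist"; returns the picture (384x512x3 uint8, red, green, blue); there is no depth.
- calibration(name): a dict with "fx", "fy", "cx", "cy" (pixels), "origin" and "attitude" of the camera in the world. Camera axes: x right, y up, looking along -z (the intrinsics and any distortion apply to the point x, -y, -z); pixel columns grow to the right and rows downward; lengths in m; the calibration is good to about 2 mm. A picture is of the moment at which its call begins: read the wrist's pose just before it. calibration takes no time and is no camera call; for the wrist camera it gives the pose at the moment of the call.
- finish_job(): hands the job in; it is judged then, once.
The state is a dict: "time_s": time; "joints": joint angles; "qvel": joint speeds; "effort": joint torques, N m; "tool_pos": TCP position; "eef_rot": TCP orientation; "ft_force": force on the tool from outside, world axes, zero at the start; "torque": the same for the moment, N m; "grip_width": opening from 0.0 (shut) to 1.0 (fully open); "gripper_force": force on a finger pad.
Only numpy, scipy, OpenCV 4.12 (cv2) and the standard library are available. Lean on these libraries where they do the work, as an engineer would, in place of code of your own. Each camera call takes 0.05 s, during which the arm holds its last target. There are 200 camera calls.

TASK

Bring the gas back on at the grey safety panel of this cooking bench: push in the extractor-fan start button (the left of the three, seen from the robot) and let it out again, then push the detector reset button (the right one, nearest the key switch) and let it out, without pressing the fan-stop button between them. Then take the gas key, the one with the square bow, from the wooden key block, put it fully home in the key switch, working it from side to side past the sticky pins, and turn it a quarter turn clockwise to its stop. The switch springs back, so finish with the key still gripped and held turned against its stop; leave the other two keys in the block and the kitchen things where they are.

Things in the scene. Friction and masses are not known exactly. Their poses are not given: they have to be found in the camera images.
- panel: Grey steel safety panel, 140 (x) x 280 (y) x 70 mm high, fixed, its face level and up. Origin: centre of its underside; x to its rear edge (away from the robot), y to its left, z up. Buttons in a row at x = -12 mm (y = +95, +43, -9 mm), key switch at x = 0, y = -85 mm.
- fan_start_top (a point): Centre of the top of the fan-start button, the left one of the row (largest y in the panel's frame): black cap of 26 mm diameter in a steel collar of 42 mm diameter; the cap stands 10 mm proud of the collar, 22 mm above the panel's face. It moves down with the button.
- fan_stop_top (a point): The same point of the fan-stop button, in the middle of the row, 52 mm from each neighbour; not to be pressed.
- reset_top (a point): The same point of the detector reset button, the right one of the row, 76 mm to the left of the key switch.
- fan_start (a joint): Travel of the fan-start button in m: 0 out, 0.006 fully in; spring, 1.5 N at the start of travel and 5 N fully in. It counts as pressed beyond 0.004.
- fan_stop (a joint): Travel of the fan-stop button, same values.
- reset (a joint): Travel of the reset button, same values.
- lock_mouth (a point): Centre of the key switch's brass face, 72 mm above the bench; it does not turn, axes as the panel's. A steel bezel ring, 42 mm outside and about 27 mm inside diameter, stands 3 mm above the brass face. A fixed ward 15 to 21 mm below the face, slotted like the plug, lets the key turn only within 2 mm of fully home and keeps it in while turned. Free depth for the blade: 40 mm.
- plug_slot (a point): Centre of the slot's mouth in the turning brass plug, same place as lock_mouth; its x runs along the slot's length (at rest the panel's x). Slot 15 (x) x 8 mm with a 1.5 mm chamfer: the key has 2 mm of play either way along x and 1 mm along y. The plug is 13 mm thick.
- pin_a_nose (a point): Flat nose of the upper of two sticky pins, 4.4 mm thick, on the slot's +x end, 4.5 mm below the brass face; its twin is on the -x end, 9.5 mm below. They stand 3 mm into the slot and block a straight push. Shift the key fully away from a pin to pass it; pushed sideways with 3 N by the key's edge (key moved 2 mm towards it) a pin goes back along x and stays there.
- key_switch (a joint): Turn of the brass plug in rad: 0 at rest (slot along the panel's x), growing clockwise seen from above to the stop at 1.571. A spring drives it back to 0: 0.02 N m at rest, 0.06 N m at the stop. The blade has about 0.2 rad of turning play in the slot, so the key itself turns about 1.7 rad to bring the plug to its stop.
- gas_key: The gas key, steel, about 40 g, standing blade down in one slot of the block; told from the others by its square bow. Origin: centre of the underside of its collar (18 mm diameter, 3 mm thick), which rests on the block's top at the start and seats on the brass face of the switch when fully home. x along the bow's width, y across its thickness, z up. The same either way round (half turn about z).
- gas_key_grip (a point): Point to grip in the bow, on the key's axis, 30 mm above its origin. The bow is a flat plate 32 mm wide (key's x), 8 mm thick (key's y), from 8 to 44 mm above the origin; close the fingers along the key's y, across the 8 mm.
- gas_key_tip (a point): Lower end of the blade, on the key's axis, 32 mm below the key's origin. Blade 11 mm (key's x) x 6 mm (y), square-ended, with a round waist of 5.8 mm diameter from 13 to 23 mm below the origin.
- key_block: Wooden key block, 60 (x) x 190 (y) x 45 mm high, fixed; origin: centre of its underside, x away from the robot, y to the left. Three slots at y = -55, 0 and +55 mm, 13 mm (block's y) x 8 mm, 37 mm deep; which key stands in which slot varies. The bows stand in line along the block's y.
- larder_key: Another key with the same blade and collar, its bow a round disc of 32 mm diameter, 8 mm thick, its top 40 mm above the origin; origin as the gas key's. Leave it in the block.
- hood_key: Another key with the same blade and collar, its bow a T: an 8 mm stem with a cross bar of 9 mm diameter, 32 mm long, its top 45 mm above the origin; origin as the gas key's. Leave it in the block.
- salt: Steel salt shaker, 38 mm diameter, 71 mm high, behind the panel; origin at its foot.
- herb_jar: Glass herb jar, 46 mm diameter, 95 mm high, behind the panel; origin at its foot.
- ramekin: White ramekin, 72 mm diameter, 42 mm high, near the robot; origin at its foot.
- spoon: Wooden spoon, 260 mm long, lying in front of the panel, nearer the robot.
- mug: White mug, 80 mm diameter, 90 mm high, towards the back of the bench; origin at its foot.
- matchbox: Matchbox, 52 x 35 x 16 mm, beyond the key block; origin at its underside.
- pepper_mill: Dark wooden pepper mill, 52 mm diameter, 112 mm high, behind the panel's left end; origin at its foot.

How it is judged:
On the way, in this order (a step that is already met when the one before it is completed fails the run):
1. the fan-start button is pressed in, alone (value of joint fan_start above 0.004 m and value of joint reset below 0.0015 m), for 0.05 s.
2. then, with fan start out again, the reset button is pressed in (value of joint reset above 0.004 m and value of joint fan_start below 0.0015 m), for 0.05 s.
3. then, with the buttons out, the gas key stands fully home in the unturned key switch (value of joint each of fan_start, fan_stop, reset below 0.0015 m and z of gas_key in the frame of lock_mouth between -0.005 and 0.003 m and horizontal distance between gas_key and lock_mouth below 0.004 m and angle between gas_key's own z axis and vertical below 0.12 rad and value of joint key_switch below 0.3 rad), for 0.1 s.
4. the key is turned a quarter clockwise to its stop, still fully home (z of gas_key in the frame of lock_mouth between -0.005 and 0.003 m and horizontal distance between gas_key and lock_mouth below 0.004 m and angle between gas_key's own z axis and vertical below 0.12 rad and value of joint key_switch above 1.3 rad), for 0.2 s.
At the end, for the whole second after the job is handed in: Gas key home in the switch (collar within 3 mm of the brass face, 4 mm of its axis, upright within 0.12 rad), switch beyond 1.3 rad (stop 1.571), held there by fingers gripping the key with over 1 N through the last second; buttons out (1.5 mm), the other two keys in the block (all of step 4 and value of joint each of fan_start, fan_stop, reset below 0.0015 m and contact force between the fingers and gas_key above 1 N and distance between each of larder_key, hood_key and key_block below 0.085 m); the arm keeps its last pose, push and grip.
It fails at once if the fan-stop button is pressed (more than 3 mm in) (value of joint fan_stop above 0.003 m).
It fails at once if fan start and reset are pressed together (both more than 3 mm in) (value of joint each of fan_start, reset above 0.003 m).
It fails at once if one of the other two keys is moved more than 20 mm (distance of any of larder_key, hood_key from where it was at the start of the episode above 0.02 m).
It fails at once if a kitchen thing (salt, herb jar, ramekin, spoon, mug, matchbox, pepper mill) is moved more than 30 mm (distance of any of salt, herb_jar, ramekin, spoon, mug, matchbox, pepper_mill from where it was at the start of the episode above 0.03 m).
It also fails if it takes over 58 s, if anything falls off the work surface, if the arm or the gripper's body presses on something with over 40 N, if the wrist force passes 120 N, or if a joint passes its speed limit or range.

## Working session

There is one attempt and no reset: what is moved stays moved. The work goes in short steps, Python scripts to look and compute and a tool call to move; the robot and the scene stay as the last step left them, time stands still between calls to the robot, and variables do not carry over. Pictures are saved under pics/ and viewed, at most 10 in all, crops included, and the job is handed in when it is done.

Besides the shell and the picture viewer there is one more tool, called after "Emit:" as a command line: name --argument value ..., lists and objects as JSON in quotes. carry_out: Moves the arm, as the interface text tells. Its arguments: {"type":"object","properties":{"series":{"type":"array","items":{"type":"object","properties":{"xyz":{"type":"array","items":{"type":"number"}},"twist":{"type":"number"},"grip":{"type":"number"}}}}},"required":["series"]}

```bash
mkdir -p pics; ls; cat > h.py <<'E'
import numpy as np,cv2
from plant import observe,capture,calibration,finish_job
from scipy.spatial.transform import Rotation as R
def rot(a):
    a=np.array(a,float); return a if a.shape==(3,3) else R.from_quat(a).as_matrix()
def ray(c,u,v):
    d=np.array([(u-c['cx'])/c['fx'],-(v-c['cy'])/c['fy'],-1.]); return np.array(c['origin']),rot(c['attitude'])@d
def onz(c,u,v,z):
    o,d=ray(c,u,v); return o+d*(z-o[2])/d[2]
def proj(c,p):
    q=rot(c['attitude']).T@(np.array(p)-c['origin']); return c['cx']+c['fx']*q[0]/-q[2], c['cy']-c['fy']*q[1]/-q[2]
def shot(n,f):
    c=calibration(n); im=capture(n); cv2.imwrite(f,im[:,:,::-1]); return c,im
E
python3 - <<'E'
from h import *
print(observe())
a=[]
for n in('scene','top'):
    c,im=shot(n,f'pics/{n}0.png'); print(n,c); np.save(n+'.npy',im); 
E
```

```text
pics
{'time_s': 0.0, 'joints': array([ 1.09462033e+00,  3.13444909e-01,  1.49844907e+00, -4.71328041e-06,
        1.33099281e+00, -2.23392485e-01]), 'qvel': array([-0.00046488, -0.00194856,  0.00085307,  0.00164552,  0.00012243,
        0.0012888 ]), 'effort': array([-1.59613057e-03, -4.02214730e+01, -2.52273613e+01,  6.93911151e-02,
        3.52528424e-02, -8.65844595e-05]), 'tool_pos': array([0.1311937 , 0.50808463, 0.23815916]), 'eef_rot': array([ 1.26054924e-01,  9.92023053e-01, -6.08669511e-04, -2.19596529e-04]), 'ft_force': array([ 1.25164617, -0.2172979 ,  0.74020663]), 'torque': array([-0.04287327,  0.001038  , -0.04164635]), 'gripper_force': 0.0, 'grip_width': 1.0010825114010278}
scene {'fx': 349.5182103259877, 'fy': 349.5182103259877, 'cx': 246.1463755948095, 'cy': 190.15588862689276, 'origin': array([ 0.98549773, -0.17595591,  0.73679758]), 'attitude': array([0.27120395, 0.14810819, 0.45128254, 0.8371717 ])}
top {'fx': 347.09138473937776, 'fy': 347.09138473937776, 'cx': 255.97451944776262, 'cy': 189.4052952720692, 'origin': array([0.42486433, 0.07964858, 1.06106095]), 'attitude': array([ 0.05515516, -0.0441039 , -0.69763861,  0.71296082])}
```

View pics/top0.png

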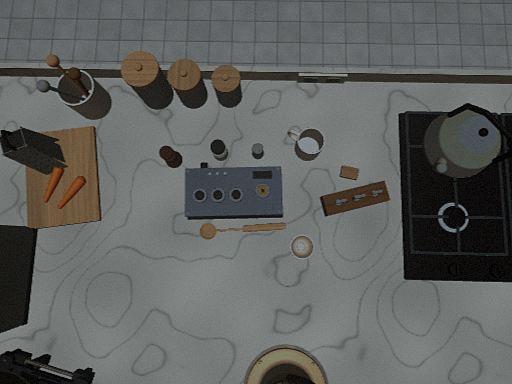

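View pics/scene0.png

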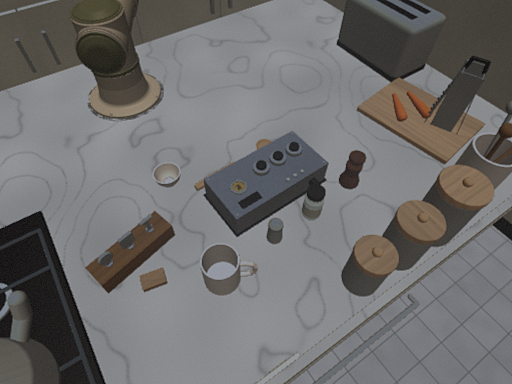

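The top view shows the panel (cols 185–282, rows 166–218), with the buttons at about (200,196), (218,196) and (237,196) and the switch at (263,190). The key block has keys at about (340,202), (358,197) and (377,193). Next I'll enlarge the block and panel.

```bash
python3 - <<'E'
from h import *
t=np.load('top.npy');s=np.load('scene.npy')
f=lambda im,x,y,w,h,k:cv2.resize(im[y:y+h,x:x+w],None,fx=k,fy=k,interpolation=cv2.INTER_CUBIC)
A=f(s,80,205,100,70,4);B=f(t,315,175,80,56,5);C=f(t,180,160,110,65,5)
o=np.zeros((600,800,3),np.uint8);o[:280,:400]=A;o[:280,400:]=B;o[280:,:550][:C.shape[0]]=C[:320]
cv2.imwrite('pics/z.png',np.clip(o.astype(float)*1.8,0,255).astype(np.uint8)[:,:,::-1])
c=calibration('top')
g=lambda u,v,z:onz(c,u,v,z).round(4)
for n,u,v,z in [('fs',200,196,.092),('fst',218,196,.092),('rs',237,196,.092),('lock',263,190,.073),('k1',340,202,.08),('k2',358,197,.08),('k3',377,193,.08)]: print(n,g(u,v,z))
E
```

```text
fs [0.5397 0.2537 0.092 ]
fst [0.5408 0.2029 0.092 ]
rs [0.5419 0.1494 0.092 ]
lock [0.5631 0.0765 0.073 ]
k1 [ 0.5324 -0.142   0.08  ]
k2 [ 0.5477 -0.193   0.08  ]
k3 [ 0.5603 -0.2469  0.08  ]
```

View pics/z.png

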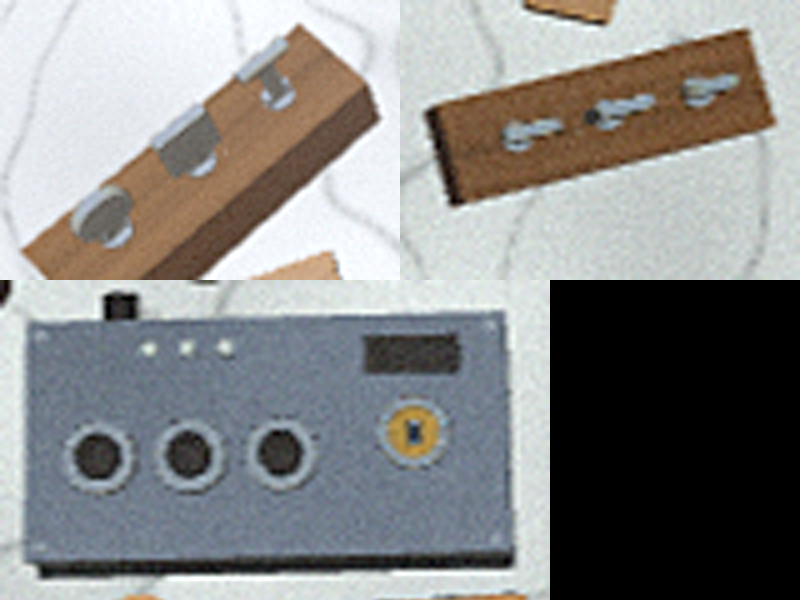

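The three bows show up clearly: a disc, then the square (gas key) in the middle slot, then the T. The panel is seen from above with a yaw of about 1°, and the block's yaw is about 15°. I'll move towards fan-start with the gripper shut.

Emit:
carry_out --series '[{"xyz": [0,0,0],"twist": -10.5,"grip": 0},{"xyz": [0,0,0],"twist": -5.2,"grip": 0},{"xyz": [-0.048,-0.031,0.005],"twist": 0,"grip": 0},{"xyz": [-0.048,-0.031,0.005],"twist": 0,"grip": 0},{"xyz": [-0.048,-0.031,0.005],"twist": 0,"grip": 0}]'

```text
time_s: 0.72
tool_pos: [0.2784, 0.4173, 0.2234]
eef_rot: [-0.011, 1.0, -0.0, -0.0]
ft_force: [0.5, 0.6, 0.6]
grip_width: 0.461
gripper_force: 0.0
```

Emit:
carry_out --series '[{"xyz": [-0.048,-0.031,0.005],"twist": 0,"grip": 0},{"xyz": [-0.048,-0.031,0.005],"twist": 0,"grip": 0},{"xyz": [-0.048,-0.031,0.005],"twist": 0,"grip": 0},{"xyz": [-0.048,-0.031,0.005],"twist": 0,"grip": 0},{"xyz": [-0.048,-0.031,0.005],"twist": 0,"grip": 0}]'

```text
time_s: 1.35
tool_pos: [0.5219, 0.2672, 0.1983]
eef_rot: [-0.011, 1.0, -0.0, -0.0]
ft_force: [-0.2, 1.3, 0.1]
grip_width: 0.007
gripper_force: 0.0
```

```bash
python3 - <<'E'
from h import *
o=observe();print(o['time_s'],o['tool_pos'],o['eef_rot'])
c,im=shot('wrist','pics/w1.png');print(c)
y=R.from_quat(o['eef_rot']).as_matrix();print(y.round(4))
E
```

```text
1.35 [0.52185597 0.26724199 0.19828761] [-1.05051348e-02  9.99944780e-01 -1.40504002e-05 -2.82465616e-04]
{'fx': 310.1053570696591, 'fy': 310.1053570696591, 'cx': 254.06358261529215, 'cy': 186.85140695697802, 'origin': array([0.44205772, 0.26572967, 0.34458856]), 'attitude': array([-0.10957335, -0.11162991,  0.7058359 ,  0.69088938])}
[[-9.998e-01 -2.100e-02 -6.000e-04]
 [-2.100e-02  9.998e-01 -0.000e+00]
 [ 6.000e-04 -0.000e+00 -1.000e+00]]
```

View pics/w1.png

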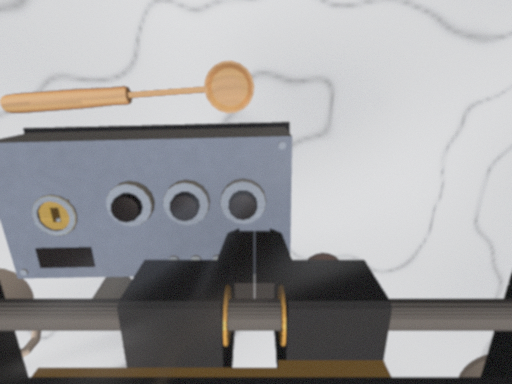

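The wrist view, looking back towards the robot, shows fan start at (242,203), stop (185,205), reset (126,207) and the brass switch at (54,215).

```bash
cat >> h.py <<'E'
def blob(m,u,v,r):
    k=np.zeros(m.shape,np.uint8);cv2.circle(k,(int(u),int(v)),r,1,-1)
    n,l,s,ce=cv2.connectedComponentsWithStats((m&(k>0)).astype(np.uint8))
    i=1+np.argmax(s[1:,4]);return ce[i],s[i]
E
python3 - <<'E'
from h import *
c=calibration('wrist');im=cv2.imread('pics/w1.png')[:,:,::-1].astype(int)
g=im.sum(2)/3;sat=im[:,:,0]-im[:,:,2]
for u,v in[(242,203),(185,205),(126,207)]:
    p,s=blob(g<55,u,v,19);print(p,s,onz(c,*p,.092).round(4))
p,s=blob(sat>30,54,215,20);h=(s[0]+s[2]/2-.5,s[1]+s[3]/2-.5);print(p,s,onz(c,*h,.072).round(4))
T=np.load('top.npy').astype(int);ct=calibration('top');g=T.sum(2)/3
for u,v in[(199.6,194.8),(217.6,194.6),(236,194.4)]:
    p,s=blob(g<60,u,v,7);print(p,s,onz(ct,*p,.092).round(4))
p,s=blob((T[:,:,0]-T[:,:,2])>30,262.8,190.4,9);h=(s[0]+s[2]/2-.5,s[1]+s[3]/2-.5);print(p,s,onz(ct,*h,.072).round(4))
E
```

```text
[246.         215.66666667] [245 215   3   2   3] [0.555  0.2565 0.092 ]
[180.97368421 195.34210526] [173 193  17   9  38] [0.5371 0.2004 0.092 ]
[125.72627737 207.20255474] [112 194  29  27 548] [0.5489 0.1516 0.092 ]
[ 53.03153153 215.36336336] [ 38 202  31  28 666] [0.5668 0.0727 0.072 ]
[199.13043478 194.98550725] [195 191  10   9  69] [0.5425 0.2563 0.092 ]
[217.20588235 194.55882353] [213 190   9  10  68] [0.5448 0.2053 0.092 ]
[235.59090909 194.10606061] [231 190  10   9  66] [0.5472 0.1535 0.092 ]
[262.21311475 189.70491803] [258 185  10  10  61] [0.5647 0.078  0.072 ]
```

Emit:
carry_out --series '[{"xyz": [-0.021,-0.011,0.045],"twist": 0,"grip": 0},{"xyz": [0,0,0.045],"twist": 0,"grip": 0},{"xyz": [0,0,0.022],"twist": 0,"grip": 0},{"xyz": [0,0,0],"twist": 0,"grip": 0},{"xyz": [0,0,0],"twist": 0,"grip": 0}]'

```text
time_s: 2.02
tool_pos: [0.5416, 0.2578, 0.087]
eef_rot: [-0.011, 1.0, -0.0, -0.0]
ft_force: [-2.6, -3.1, 4.4]
grip_width: 0.007
gripper_force: 2.2
```

Emit:
carry_out --series '[{"xyz": [0,0,-0.025],"twist": 0,"grip": 0},{"xyz": [-0.001,-0.026,-0.04],"twist": 0,"grip": 0},{"xyz": [-0.002,-0.052,-0.02],"twist": 0,"grip": 0},{"xyz": [-0.001,-0.027,0],"twist": 0,"grip": 0},{"xyz": [0,0,0],"twist": 0,"grip": 0}]'

```text
time_s: 2.65
tool_pos: [0.548, 0.1518, 0.1716]
eef_rot: [-0.009, 1.0, 0.0, -0.0]
ft_force: [-0.7, 0.2, -0.6]
grip_width: 0.004
gripper_force: 0.0
```

```bash
python3 - <<'E'
from h import *
print(observe()['tool_pos'])
c,im=shot('wrist','pics/w2.png');im=im.astype(int);g=im.sum(2)/3;sat=im[:,:,0]-im[:,:,2]
for p in[(.5425,.256,.092),(.545,.205,.092),(.548,.1525,.092)]:
    u=proj(c,p);q,s=blob(g<70,*u,22);print(np.round(u),q,s,onz(c,*q,.092).round(4))
u=proj(c,(.5655,.076,.072));q,s=blob(sat>30,*u,25);h=(s[0]+s[2]/2-.5,s[1]+s[3]/2-.5);print(u,q,s,onz(c,*h,.072).round(4))
E
```

```text
[0.54800844 0.15183285 0.17158343]
[390. 190.] [388.43656716 188.39054726] [372 173  34  31 804] [0.5409 0.2549 0.092 ]
[323. 192.] [322.60643185 190.70750383] [307 175  31  31 653] [0.5437 0.2045 0.092 ]
[255. 195.] [261.0952381  202.68253968] [252 198  18   9  63] [0.5545 0.1575 0.092 ]
(np.float64(164.36628351049404), np.float64(204.65669197763214)) [165.70616687 202.16807739] [149 186  35  33 827] [0.5631 0.0776 0.072 ]
```

View pics/w2.png

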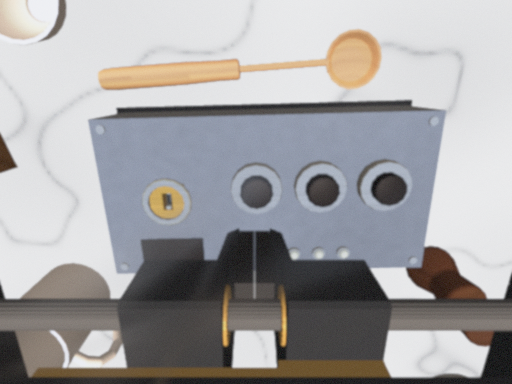

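The reset cap at about (258,190) is under the tool, which matches the given geometry with a panel yaw of 3.2°. I'll press it.

Emit:
carry_out --series '[{"xyz": [0,0,0.045],"twist": 0,"grip": 0},{"xyz": [0,0,0.032],"twist": 0,"grip": 0},{"xyz": [0,0,0.008],"twist": 0,"grip": 0},{"xyz": [0,0,0],"twist": 0,"grip": 0},{"xyz": [0,0,0],"twist": 0,"grip": 0}]'

```text
time_s: 3.32
tool_pos: [0.5479, 0.1542, 0.0876]
eef_rot: [-0.011, 1.0, 0.0, 0.0]
ft_force: [-3.4, 1.7, 3.8]
grip_width: 0.004
gripper_force: 2.1
```

Emit:
carry_out --series '[{"xyz": [0,0,0.0015],"twist": 0,"grip": 0},{"xyz": [0,0,0],"twist": 0,"grip": 0},{"xyz": [0,0,0],"twist": 0,"grip": 0},{"xyz": [0,0,0],"twist": 0,"grip": 0},{"xyz": [0,0,0],"twist": 0,"grip": 0}]'

```text
time_s: 3.95
tool_pos: [0.5482, 0.154, 0.0864]
eef_rot: [-0.011, 1.0, 0.0, 0.001]
ft_force: [-4.8, 3.9, 9.9]
grip_width: 0.005
gripper_force: 5.1
```

Emit:
carry_out --series '[{"xyz": [0,0,-0.05],"twist": 0,"grip": 0},{"xyz": [0,0,-0.055],"twist": 0,"grip": 0},{"xyz": [0,-0.06,0],"twist": 0,"grip": 0},{"xyz": [0,-0.06,0],"twist": 0,"grip": 0.3},{"xyz": [0,-0.06,0],"twist": 0,"grip": 0.6}]'

```text
time_s: 4.58
tool_pos: [0.5518, -0.0285, 0.1904]
eef_rot: [-0.011, 1.0, -0.0, 0.0]
ft_force: [0.9, -0.4, -0.1]
grip_width: 0.207
gripper_force: 0.0
```

Emit:
carry_out --series '[{"xyz": [0,-0.06,0],"twist": 0,"grip": 0.6},{"xyz": [0,-0.06,0],"twist": 0,"grip": 0.6},{"xyz": [0.007,-0.047,0],"twist": 0,"grip": 0.6},{"xyz": [0,0,0],"twist": 10.6,"grip": 0.6},{"xyz": [0,0,0],"twist": 10.6,"grip": 0.6}]'

```text
time_s: 5.2
tool_pos: [0.5484, -0.1946, 0.19]
eef_rot: [0.177, 0.984, -0.0, 0.0]
ft_force: [-0.3, 0.1, 0.1]
grip_width: 0.601
gripper_force: 0.0
```

Emit:
carry_out --series '[{"xyz": [0,0,0],"twist": 10.6,"grip": 0.6},{"xyz": [0,0,0],"twist": 10.6,"grip": 0.6},{"xyz": [0,0,0],"twist": 10.6,"grip": 0.6},{"xyz": [0,0,0],"twist": 10.6,"grip": 0.6},{"xyz": [0,0,0],"twist": 10.6,"grip": 0.6}]'

```text
time_s: 5.82
tool_pos: [0.5485, -0.1939, 0.1901]
eef_rot: [0.597, 0.802, -0.0, 0.0]
ft_force: [-0.0, -0.4, 0.8]
grip_width: 0.602
gripper_force: 0.0
```

```bash
python3 - <<'E'
from h import *
o=observe();print(o['tool_pos'],R.from_quat(o['eef_rot']).as_matrix().round(3))
c,im=shot('wrist','pics/w3.png')
cv2.imwrite('pics/w3b.png',np.clip(im*1.3,0,255).astype(np.uint8)[:,:,::-1])
for p in[(.5477,-.193,.089),(.5477,-.193,.045)]:print(proj(c,p))
E
```

```text
[ 0.54854212 -0.19393843  0.19014778] [[-0.287  0.958  0.   ]
 [ 0.958  0.287 -0.   ]
 [-0.     0.    -1.   ]]
(np.float64(252.68435714310115), np.float64(185.33802722291537))
(np.float64(252.86158501894366), np.float64(171.52584013912846))
```

View pics/w3b.png

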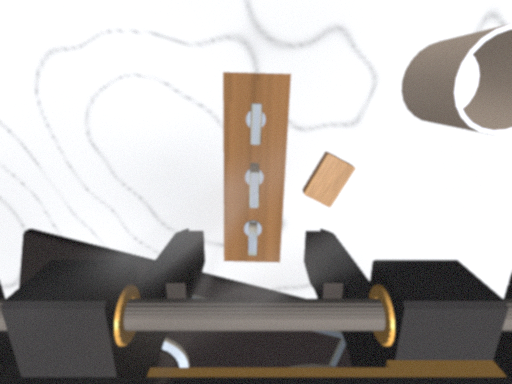

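The wrist view shows the key row upright in the image. The middle (gas) key has its collar at about (254.5,177) and its bow top centred near (254,190). I'll refine this with masks.

```bash
python3 - <<'E'
from h import *
c=calibration('wrist');im=cv2.imread('pics/w3.png')[:,:,::-1].astype(int)
wood=(im[:,:,0]-im[:,:,2])>25
reg=np.zeros(wood.shape,bool);reg[60:270,215:298]=1
key=(~wood)&reg
key[:85]=0;key[255:]=0;key[:,:238]=0;key[:,272:]=0
n,l,s,ce=cv2.connectedComponentsWithStats(key.astype(np.uint8))
for i in range(1,n):
    if s[i,4]>60:
        print(s[i],ce[i].round(1))
        if abs(ce[i][1]-187)<15:
            for v in range(s[i,1],s[i,1]+s[i,3],3):
                x=np.flatnonzero(l[v]==i);print(v,x.min(),x.max(),im[v,x[len(x)//2]])
for v in(80,130,180,230,255):
    x=np.flatnonzero((wood&reg)[v]);print(v,x.min(),x.max(),onz(c,x.min(),v,.045).round(4),onz(c,x.max(),v,.045).round(4))
for u,v,z in[(256,120,.048),(255,177,.048),(252.5,229,.048),(254,190,.089)]:print(u,v,onz(c,u,v,z).round(4))
E
```

```text
[246 103  20  42 574] [255.3 122.5]
[245 163  19  45 545] [253.7 183.8]
163 252 255 [102  91  80]
166 251 258 [94 90 83]
169 248 259 [96 89 82]
172 246 262 [124 124 121]
175 245 263 [145 147 155]
178 245 263 [145 149 158]
181 245 262 [147 149 157]
184 248 260 [149 150 158]
187 249 258 [148 151 159]
190 249 258 [149 153 160]
193 249 258 [141 146 154]
196 249 258 [145 150 159]
199 249 258 [140 147 155]
202 249 258 [144 147 157]
205 249 258 [144 149 157]
[244 220  18  35 425] [252.3 235.1]
80 223 289 [ 0.4988 -0.1196  0.045 ] [ 0.5551 -0.1031  0.045 ]
130 224 286 [ 0.5107 -0.162   0.045 ] [ 0.5662 -0.1458  0.045 ]
180 224 283 [ 0.5229 -0.2092  0.045 ] [ 0.5785 -0.193   0.045 ]
230 224 280 [ 0.5365 -0.2615  0.045 ] [ 0.5922 -0.2453  0.045 ]
255 224 279 [ 0.5439 -0.2899  0.045 ] [ 0.6001 -0.2735  0.045 ]
256 120 [ 0.5367 -0.1446  0.048 ]
255 177 [ 0.551  -0.1969  0.048 ]
252.5 229 [ 0.5641 -0.2508  0.048 ]
254 190 [ 0.5499 -0.1966  0.089 ]
```

Emit:
carry_out --series '[{"xyz": [-0.0035,0.001,0.03],"twist": 1.9,"grip": 0.6},{"xyz": [0,0,0.05],"twist": 0,"grip": 0.6},{"xyz": [0,0,0.04],"twist": 0,"grip": 0.6},{"xyz": [0,0,0.014],"twist": 0,"grip": 0.4},{"xyz": [0,0,0],"twist": 0,"grip": 0.25}]'

```text
time_s: 6.5
tool_pos: [0.5505, -0.1971, 0.0564]
eef_rot: [0.607, 0.794, -0.0, -0.0]
ft_force: [-0.2, -1.1, -0.1]
grip_width: 0.392
gripper_force: 0.0
```

Emit:
carry_out --series '[{"xyz": [0,0,0],"twist": 0,"grip": 0.15},{"xyz": [0,0,0],"twist": 0,"grip": 0},{"xyz": [0,0,0],"twist": 0,"grip": 0},{"xyz": [0,0,0],"twist": 0,"grip": 0},{"xyz": [0,0,0],"twist": 0,"grip": 0}]'

```text
time_s: 7.12
tool_pos: [0.5505, -0.1973, 0.0571]
eef_rot: [0.608, 0.794, -0.0, 0.001]
ft_force: [-2.4, -1.5, 6.8]
grip_width: 0.092
gripper_force: 30.0
```

Emit:
carry_out --series '[{"xyz": [0,0,-0.02],"twist": 0,"grip": 0},{"xyz": [0,0,-0.045],"twist": 0,"grip": 0},{"xyz": [0,0,-0.06],"twist": 0,"grip": 0},{"xyz": [0,0,0],"twist": -10.4,"grip": 0},{"xyz": [0,0,0],"twist": -10.4,"grip": 0}]'

```text
time_s: 7.75
tool_pos: [0.5504, -0.197, 0.1819]
eef_rot: [0.452, 0.892, 0.0, 0.001]
ft_force: [-0.2, -0.6, -0.6]
grip_width: 0.086
gripper_force: 30.0
```

Emit:
carry_out --series '[{"xyz": [0,0,0],"twist": -10.4,"grip": 0},{"xyz": [0,0,0],"twist": -10.4,"grip": 0},{"xyz": [0,0,0],"twist": -10.4,"grip": 0},{"xyz": [0,0,0],"twist": -10.4,"grip": 0},{"xyz": [0,0,0],"twist": -10.4,"grip": 0}]'

```text
time_s: 8.38
tool_pos: [0.5503, -0.1969, 0.1812]
eef_rot: [0.015, 1.0, 0.0, -0.0]
ft_force: [0.5, -0.3, -0.3]
grip_width: 0.086
gripper_force: 30.0
```

Emit:
carry_out --series '[{"xyz": [-0.004,0.045,0],"twist": -5.6,"grip": 0},{"xyz": [-0.006,0.055,0],"twist": 0,"grip": 0},{"xyz": [-0.006,0.055,0],"twist": 0,"grip": 0},{"xyz": [-0.006,0.055,0],"twist": 0,"grip": 0},{"xyz": [0,0,0],"twist": 0,"grip": 0}]'

```text
time_s: 9.0
tool_pos: [0.5636, 0.0169, 0.1813]
eef_rot: [-0.033, 0.999, 0.0, 0.0]
ft_force: [-0.4, -0.4, -0.6]
grip_width: 0.085
gripper_force: 30.0
```

```bash
python3 - <<'E'
from h import *
o=observe();print(o['tool_pos'],R.from_quat(o['eef_rot']).as_matrix().round(3),o['grip_width'])
c,im=shot('wrist','pics/w4.png');im=im.astype(int);g=im.sum(2)/3;sat=im[:,:,0]-im[:,:,2]
for p in[(.5409,.2549,.092),(.5437,.2045,.092),(.5472,.1529,.092)]:
    u=proj(c,p);q,s=blob(g<70,*u,22);print(np.round(u),q.round(1),s,onz(c,*q,.092).round(4))
u=proj(c,(.5635,.0777,.072));q,s=blob(sat>30,*u,25);h=(s[0]+s[2]/2-.5,s[1]+s[3]/2-.5);print(u,q,s,onz(c,*h,.072).round(4))
cv2.imwrite('pics/w4b.png',cv2.resize(im[100:350,130:380].astype(np.uint8),None,fx=2.4,fy=2.4,interpolation=cv2.INTER_CUBIC)[:,:,::-1])
E
```

```text
[0.56358287 0.0168561  0.1812958 ] [[-0.998 -0.066  0.   ]
 [-0.066  0.998  0.001]
 [-0.     0.001 -1.   ]] 0.08517910338519759Traceback (most recent call last):
  File "<stdin>", line 5, in <module>
  File "h.py", line 17, in blob
    i=1+np.argmax(s[1:,4]);return ce[i],s[i]
        ~~~~~~~~~^^^^^^^^^
    return _wrapfunc(a, 'argmax', axis=axis, out=out, **kwds)
    return bound(*args, **kwds)
ValueError: attempt to get argmax of an empty sequence
```

```bash
python3 - <<'E'
from h import *
c=calibration('wrist');im=cv2.imread('pics/w4.png')[:,:,::-1].astype(int);sat=im[:,:,0]-im[:,:,2];g=im.sum(2)/3
for p in[(.5437,.2045,.092),(.5472,.1529,.092)]:
    u=proj(c,p);print(np.round(u))
    if u[0]<505:
        for t in(70,90):
            try:q,s=blob(g<t,*u,20);print(q.round(1),s,onz(c,*q,.092).round(4))
            except ValueError:print('none')
u=proj(c,(.5635,.0777,.072));q,s=blob(sat>30,*u,25);h=(s[0]+s[2]/2-.5,s[1]+s[3]/2-.5);print(u,q,s,onz(c,*h,.072).round(4))
cv2.imwrite('pics/w4b.png',cv2.resize(im[100:350,130:430].astype(np.uint8),None,fx=2.4,fy=2.4,interpolation=cv2.INTER_CUBIC)[:,:,::-1])
E
```

```text
[494. 181.]
[488.7 181.2] [473 167  33  30 780] [0.5438 0.2002 0.092 ]
[488.9 181.2] [473 166  34  32 817] [0.5437 0.2004 0.092 ]
[429. 182.]
[423.8 180.1] [408 166  33  30 765] [0.5462 0.1487 0.092 ]
[423.9 180. ] [408 165  33  31 805] [0.5461 0.1488 0.092 ]
(np.float64(326.317123180422), np.float64(187.46473778653026)) [325.0726817  187.19047619] [308 171  34  33 798] [0.5632 0.0761 0.072 ]
```

View pics/w4b.png

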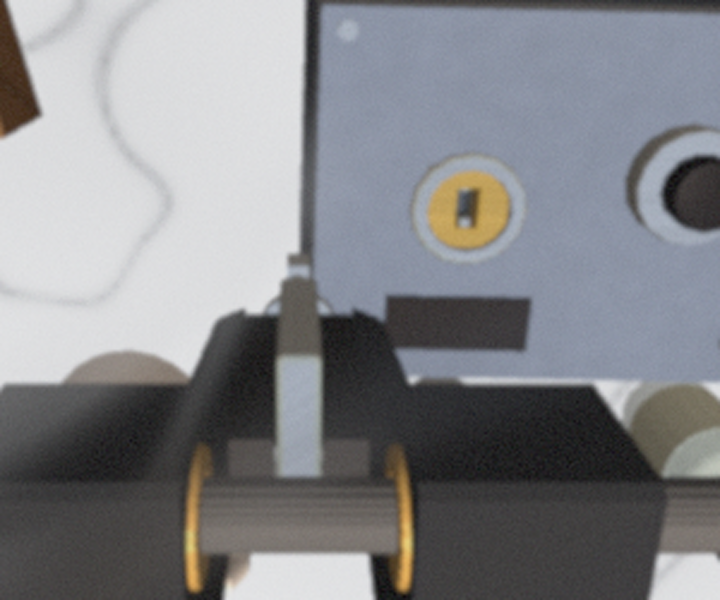

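The crop shows the lock at about (325,187) with its slot upright. The gripped key is upright, with its bow-top front edge near (255,248), bow-bottom front edge near (254,217) and blade tip near (254,207). I'll work out the key's offset in the grip.

```bash
python3 - <<'E'
from h import *
c=calibration('wrist');t=observe()['tool_pos'];r=rot(observe()['eef_rot'])
print(t)
zo=t[2]-.012
for n,u,v,z,e in[('bowtop',255,247.9,.044,.016),('bowbot',254.2,216.7,.008,.016),('tip',254.2,206,-.032,.0055)]:
    p=onz(c,u,v,zo+z);d=r.T@(p-t);print(n,p.round(4),d.round(4),'key x off',(d[0]-e).round(4))
im=cv2.imread('pics/w4.png').astype(int).sum(2)//3
for u in (253,255,257):print(u,list(im[200:256,u]))
print(list(im[209,244:266]),list(im[275,240:270]))
E
```

```text
[0.56370531 0.01490592 0.18123636]
bowtop [0.5476 0.0144 0.2132] [ 0.0161  0.0005 -0.032 ] key x off 0.0001
bowbot [0.5493 0.0141 0.1772] [0.0145 0.0002 0.004 ] key x off -0.0015
tip [0.559  0.0148 0.1372] [0.0047 0.0002 0.044 ] key x off -0.0008
253 [np.int64(218), np.int64(217), np.int64(217), np.int64(218), np.int64(206), np.int64(172), np.int64(132), np.int64(108), np.int64(103), np.int64(110), np.int64(131), np.int64(159), np.int64(176), np.int64(169), np.int64(148), np.int64(119), np.int64(99), np.int64(90), np.int64(94), np.int64(89), np.int64(93), np.int64(90), np.int64(90), np.int64(90), np.int64(86), np.int64(89), np.int64(86), np.int64(88), np.int64(89), np.int64(87), np.int64(88), np.int64(88), np.int64(90), np.int64(87), np.int64(82), np.int64(89), np.int64(90), np.int64(88), np.int64(86), np.int64(88), np.int64(89), np.int64(88), np.int64(85), np.int64(87), np.int64(89), np.int64(90), np.int64(91), np.int64(112), np.int64(134), np.int64(158), np.int64(166), np.int64(169), np.int64(170), np.int64(174), np.int64(177), np.int64(172)]
255 [np.int64(127), np.int64(124), np.i
[... 1649 characters left out ...]
4(216), np.int64(189), np.int64(144), np.int64(115), np.int64(107), np.int64(110), np.int64(108), np.int64(109), np.int64(110), np.int64(104), np.int64(98), np.int64(94), np.int64(111), np.int64(138), np.int64(147), np.int64(149), np.int64(152), np.int64(152)] [np.int64(44), np.int64(39), np.int64(43), np.int64(52), np.int64(73), np.int64(117), np.int64(153), np.int64(165), np.int64(168), np.int64(171), np.int64(172), np.int64(169), np.int64(170), np.int64(167), np.int64(169), np.int64(169), np.int64(168), np.int64(169), np.int64(167), np.int64(168), np.int64(168), np.int64(164), np.int64(157), np.int64(130), np.int64(87), np.int64(60), np.int64(49), np.int64(53), np.int64(47), np.int64(50)]
```

Emit:
carry_out --series '[{"xyz": [0,0.032,0],"twist": 0.5,"grip": 0},{"xyz": [-0.0014,0.031,0],"twist": 0,"grip": 0},{"xyz": [0,0,0.04],"twist": 0,"grip": 0},{"xyz": [0,0,0.016],"twist": 0,"grip": 0},{"xyz": [0,0,0],"twist": 0,"grip": 0}]'

```text
time_s: 9.68
tool_pos: [0.5614, 0.0756, 0.1247]
eef_rot: [-0.026, 1.0, 0.0, -0.001]
ft_force: [0.7, -0.0, -0.9]
grip_width: 0.088
gripper_force: 30.0
```

```bash
python3 - <<'E'
from h import *
capture('top');capture('top')
print(observe()['tool_pos'],observe()['qvel'].round(4))
c,im=shot('wrist','pics/w5.png')
cv2.imwrite('pics/w5b.png',cv2.resize(im[150:270,190:320],None,fx=5,fy=5,interpolation=cv2.INTER_CUBIC)[:,:,::-1])
t=observe()['tool_pos']
print(t,[np.round(proj(c,p),1) for p in[(.5632,.0778,.072),(.5632,.0778+.0135,.075),(.5632,.0778-.0135,.075)]])
E
```

```text
[0.56223408 0.07584001 0.12626759] [ 0.0051 -0.0096 -0.0046  0.0021 -0.003   0.0005]
[0.56229026 0.07599475 0.12646023] [array([256.7, 208.1]), array([276.4, 210.7]), array([237.1, 208.8])]
```

View pics/w5b.png

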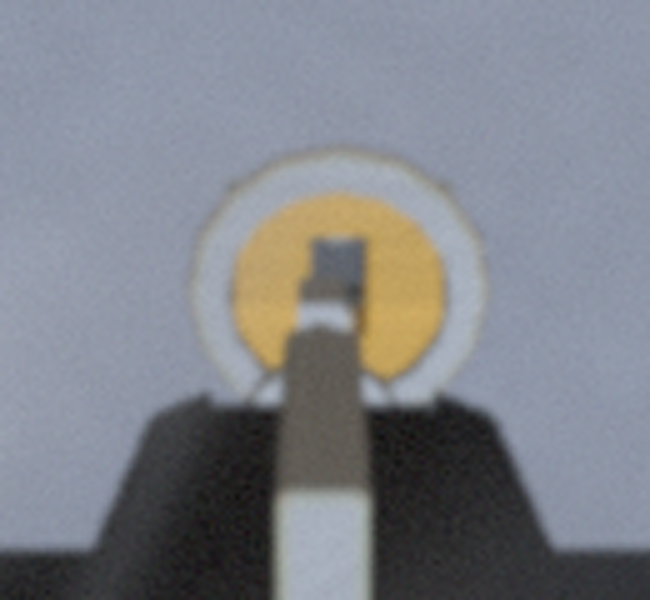

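The crop shows the blade tip centre at about column 328 and the slot centre at about 339, so the key has to go roughly 1.5 mm in +y. The slot's near end is at row 238.

```bash
python3 - <<'E'
from h import *
o=observe();t=o['tool_pos'];r=rot(o['eef_rot']);c=calibration('wrist');print(t,r.round(3)[0])
P=lambda x,y:(190+x/5-.4,150+y/5-.4)
L=lambda n,x,y,z,e:print(n,(r.T@(onz(c,*P(x,y),z)-t)+[e,0,0]).round(4)[:2])
zt=t[2]-.044
L('tip',328,278,zt,-.0055)
L('bowbot',325,335,zt+.040,-.016)
L('bowtop',324,490,zt+.076,-.016)
L('slot end',339,238,.072,-.0075)
L('brass top',339.5,193,.072,-.0135)
L('bezel top',339.5,150,.075,-.021)
L('bezel L',194,290,.075,0);L('bezel R',487,290,.075,0)
E
```

```text
[0.56229026 0.07599475 0.12646023] [-0.999 -0.052  0.002]
tip [-0.0002  0.0008]
bowbot [-0.0015  0.0004]
bowtop [0.0003 0.0002]
slot end [-0.0004  0.0023]
brass top [0.0001 0.0024]
bezel top [-0.0004  0.0023]
bezel L [ 0.0006 -0.0175]
bezel R [0.0006 0.0226]
```

Emit:
carry_out --series '[{"xyz": [0.0017,0.0017,0],"twist": 0,"grip": 0},{"xyz": [0,0,0],"twist": 0,"grip": 0},{"xyz": [0,0,0.008],"twist": 0,"grip": 0},{"xyz": [0,0,0.003],"twist": 0,"grip": 0},{"xyz": [0,0,0.003],"twist": 0,"grip": 0}]'

```text
time_s: 10.45
tool_pos: [0.5603, 0.0781, 0.1112]
eef_rot: [-0.026, 1.0, -0.0, 0.001]
ft_force: [2.7, -0.5, 0.3]
grip_width: 0.088
gripper_force: 30.0
```

Emit:
carry_out --series '[{"xyz": [0,0,0.001],"twist": 0,"grip": 0},{"xyz": [0,0,0.001],"twist": 0,"grip": 0},{"xyz": [0,0,0.0005],"twist": 0,"grip": 0},{"xyz": [0,0,0],"twist": 0,"grip": 0},{"xyz": [0,0,0],"twist": 0,"grip": 0}]'

```text
time_s: 11.08
tool_pos: [0.5602, 0.0781, 0.1089]
eef_rot: [-0.026, 1.0, -0.0, 0.001]
ft_force: [5.3, -0.9, 1.2]
grip_width: 0.09
gripper_force: 30.0
```

Tip is now about 7 mm deep. Shift to +x (tool −x) to push the upper pin back.

Emit:
carry_out --series '[{"xyz": [-0.001,0,0],"twist": 0,"grip": 0},{"xyz": [-0.001,0,0],"twist": 0,"grip": 0},{"xyz": [-0.001,0,0],"twist": 0,"grip": 0},{"xyz": [-0.001,0,0],"twist": 0,"grip": 0},{"xyz": [0,0,0],"twist": 0,"grip": 0}]'

```text
time_s: 11.7
tool_pos: [0.5633, 0.0784, 0.1083]
eef_rot: [-0.026, 1.0, 0.0, -0.001]
ft_force: [-3.0, -1.0, 1.9]
grip_width: 0.087
gripper_force: 30.0
```

Emit:
carry_out --series '[{"xyz": [-0.001,0,0],"twist": 0,"grip": 0},{"xyz": [-0.0007,0,0],"twist": 0,"grip": 0},{"xyz": [0,0,0],"twist": 0,"grip": 0},{"xyz": [0,0,0.0015],"twist": 0,"grip": 0},{"xyz": [0,0,0.0015],"twist": 0,"grip": 0}]'

```text
time_s: 12.32
tool_pos: [0.5652, 0.0785, 0.1056]
eef_rot: [-0.026, 1.0, 0.0, -0.0]
ft_force: [-5.1, -0.1, 1.8]
grip_width: 0.09
gripper_force: 30.0
```

Emit:
carry_out --series '[{"xyz": [0,0,0.0015],"twist": 0,"grip": 0},{"xyz": [0,0,0.0015],"twist": 0,"grip": 0},{"xyz": [0,0,0.001],"twist": 0,"grip": 0},{"xyz": [0,0,0],"twist": 0,"grip": 0},{"xyz": [0,0,0],"twist": 0,"grip": 0}]'

```text
time_s: 12.95
tool_pos: [0.5652, 0.0785, 0.1015]
eef_rot: [-0.026, 1.0, 0.0, -0.0]
ft_force: [-4.5, 0.0, 0.5]
grip_width: 0.082
gripper_force: 30.0
```

Past the lower pin with no axial force. Now shift to −x to press the lower pin back, then return to centre.

Emit:
carry_out --series '[{"xyz": [0.0015,0,0],"twist": 0,"grip": 0},{"xyz": [0.0015,0,0],"twist": 0,"grip": 0},{"xyz": [0.0015,0,0],"twist": 0,"grip": 0},{"xyz": [0.0012,0,0],"twist": 0,"grip": 0},{"xyz": [0,0,0],"twist": 0,"grip": 0}]'

```text
time_s: 13.58
tool_pos: [0.5603, 0.0781, 0.102]
eef_rot: [-0.026, 1.0, -0.0, 0.001]
ft_force: [3.6, -0.0, -1.1]
grip_width: 0.089
gripper_force: 30.0
```

Emit:
carry_out --series '[{"xyz": [-0.0015,0,0],"twist": 0,"grip": 0},{"xyz": [-0.0012,0,0.001],"twist": 0,"grip": 0},{"xyz": [0,0,0.003],"twist": 0,"grip": 0},{"xyz": [0,0,0.003],"twist": 0,"grip": 0},{"xyz": [0,0,0],"twist": 0,"grip": 0}]'

```text
time_s: 14.2
tool_pos: [0.5622, 0.0783, 0.0943]
eef_rot: [-0.026, 1.0, 0.0, -0.0]
ft_force: [-0.0, -0.4, 0.2]
grip_width: 0.087
gripper_force: 30.0
```

Emit:
carry_out --series '[{"xyz": [0,0,0.004],"twist": 0,"grip": 0},{"xyz": [0,0,0.004],"twist": 0,"grip": 0},{"xyz": [0,0,0.002],"twist": 0,"grip": 0},{"xyz": [0,0,0.001],"twist": 0,"grip": 0},{"xyz": [0,0,0],"twist": 0,"grip": 0}]'

```text
time_s: 14.82
tool_pos: [0.5626, 0.0783, 0.0841]
eef_rot: [-0.026, 1.0, -0.0, 0.0]
ft_force: [-1.7, -0.2, 2.9]
grip_width: 0.084
gripper_force: 30.0
```

Emit:
carry_out --series '[{"xyz": [0,0,0.0007],"twist": 0,"grip": 0},{"xyz": [0,0,0],"twist": 0,"grip": 0},{"xyz": [0,0,0],"twist": 8,"grip": 0},{"xyz": [0,0,0],"twist": 8,"grip": 0},{"xyz": [0,0,0],"twist": 8,"grip": 0}]'

```text
time_s: 15.45
tool_pos: [0.5632, 0.078, 0.084]
eef_rot: [0.184, 0.983, -0.0, 0.001]
ft_force: [-1.7, -1.0, 7.0]
grip_width: 0.09
gripper_force: 30.0
```

Emit:
carry_out --series '[{"xyz": [0,0,0],"twist": 6,"grip": 0},{"xyz": [0,0,0],"twist": 6,"grip": 0},{"xyz": [0,0,0],"twist": 6,"grip": 0},{"xyz": [0,0,0],"twist": 0,"grip": 0},{"xyz": [0,0,0],"twist": 0,"grip": 0}]'

```text
time_s: 16.08
tool_pos: [0.5631, 0.0778, 0.084]
eef_rot: [0.334, 0.943, -0.0, 0.001]
ft_force: [-1.6, -3.2, 7.6]
grip_width: 0.088
gripper_force: 30.0
```

```bash
python3 - <<'E'
from h import *
o=observe();r=rot(o['eef_rot']);print(o['tool_pos'],np.degrees(np.arctan2(r[1,1],r[0,1])),o['ft_force'],o['torque'],o['joints'][5],o['gripper_force'])
E
```

```text
[0.56311274 0.07777223 0.08399802] 51.020950802479526 [-1.6052777  -3.15417848  7.57951458] [-0.51556008  0.35678755  0.04769421] -0.9583316013052889 30.001061456277966
```

Emit:
carry_out --series '[{"xyz": [0,0,0],"twist": 8,"grip": 0},{"xyz": [0,0,0],"twist": 8,"grip": 0},{"xyz": [0,0,0],"twist": 8,"grip": 0},{"xyz": [0,0,0],"twist": 8,"grip": 0},{"xyz": [0,0,0],"twist": 8,"grip": 0}]'

```text
time_s: 16.7
tool_pos: [0.5627, 0.0775, 0.084]
eef_rot: [0.638, 0.77, -0.0, 0.001]
ft_force: [-4.3, -3.9, 8.4]
grip_width: 0.087
gripper_force: 30.0
```

Emit:
carry_out --series '[{"xyz": [0,0,0],"twist": 6,"grip": 0},{"xyz": [0,0,0],"twist": 6,"grip": 0},{"xyz": [0,0,0],"twist": 3,"grip": 0},{"xyz": [0,0,0],"twist": 1,"grip": 0},{"xyz": [0,0,0],"twist": 0,"grip": 0}]'

```text
time_s: 17.32
tool_pos: [0.5625, 0.0775, 0.084]
eef_rot: [0.737, 0.676, -0.0, 0.001]
ft_force: [-5.6, -5.9, 10.5]
grip_width: 0.088
gripper_force: 30.0
```

```bash
python3 - <<'E'
from h import *
o=observe();r=rot(o['eef_rot']);print(o['tool_pos'],np.degrees(np.arctan2(r[1,1],r[0,1])),o['ft_force'],o['torque'],o['joints'][5],o['gripper_force'])
c,im=shot('wrist','pics/w6.png')
cv2.imwrite('pics/w6b.png',cv2.resize(im[150:330,170:350],None,fx=3.3,fy=3.3,interpolation=cv2.INTER_CUBIC)[:,:,::-1])
E
```

```text
[0.56252372 0.07751806 0.08396403] -4.974500628743554 [-5.62775701 -5.88225227 10.45811482] [-0.90930978  0.95679954  0.00417101] 0.019139910475416126 30.00153220142238
```

View pics/w6b.png

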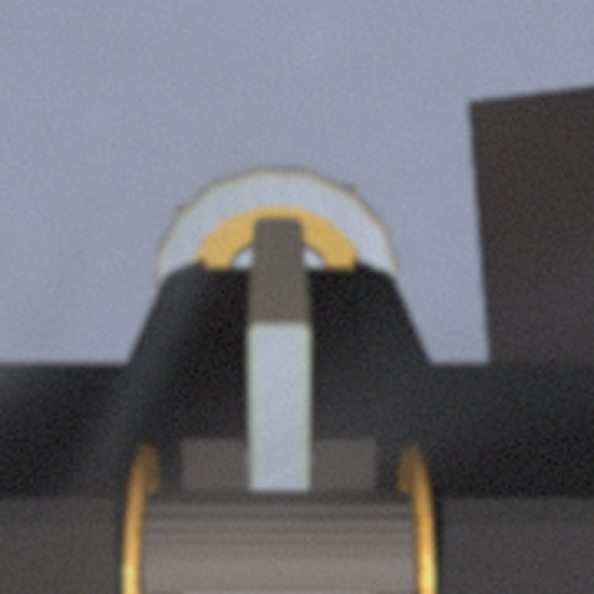

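The key is still upright and square in the fingers, its collar seated on the brass face, and it has turned about 98°. I'll add a small overtwist to make sure it is on the stop.

Emit:
carry_out --series '[{"xyz": [0,0,0],"twist": 2,"grip": 0},{"xyz": [0,0,0],"twist": 2,"grip": 0},{"xyz": [0,0,0],"twist": 0,"grip": 0},{"xyz": [0,0,0],"twist": 0,"grip": 0},{"xyz": [0,0,0],"twist": 0,"grip": 0}]'

```text
time_s: 18.0
tool_pos: [0.5625, 0.0775, 0.084]
eef_rot: [0.76, 0.65, -0.0, 0.001]
ft_force: [-5.8, -4.8, 9.2]
grip_width: 0.091
gripper_force: 30.0
```

```bash
python3 - <<'E'
from h import *
o=observe();r=rot(o['eef_rot']);print(o['tool_pos'],np.degrees(np.arctan2(r[1,1],r[0,1])),o['ft_force'],o['torque'],o['gripper_force'])
E
```

```text
[0.56247797 0.07752614 0.08397052] -8.963694032786393 [-5.83905211 -4.81852439  9.2498919 ] [-0.8531306   1.06637741  0.01430607] 30.001414893195033
```

```bash
python3 - <<'E'
from h import *
T=[]
for i in range(10):
    im=capture('wrist');o=observe();T.append(np.r_[o['torque'],o['ft_force']])
T=np.array(T);print(T.mean(0).round(3),T.std(0).round(3))
cv2.imwrite('pics/w7.png',im[:,:,::-1])
def f(n):
    a=cv2.imread(n)[:,:,::-1].astype(int).sum(2)/3;out=[]
    for v in range(254,292,4):
        x=np.flatnonzero(a[v,235:275]>125);out.append((v,235+x.min(),235+x.max()))
    return out
print(f('pics/w6.png'));print(f('pics/w7.png'))
E
```

```text
[-0.868  1.002  0.047 -5.12  -4.517 10.146] [0.025 0.028 0.043 0.221 0.542 0.488]
[(254, np.int64(245), np.int64(263)), (258, np.int64(245), np.int64(263)), (262, np.int64(245), np.int64(263)), (266, np.int64(246), np.int64(263)), (270, np.int64(246), np.int64(263)), (274, np.int64(246), np.int64(263)), (278, np.int64(246), np.int64(263)), (282, np.int64(246), np.int64(263)), (286, np.int64(246), np.int64(263)), (290, np.int64(246), np.int64(263))]
[(254, np.int64(245), np.int64(263)), (258, np.int64(245), np.int64(263)), (262, np.int64(245), np.int64(263)), (266, np.int64(246), np.int64(263)), (270, np.int64(246), np.int64(263)), (274, np.int64(246), np.int64(263)), (278, np.int64(246), np.int64(263)), (282, np.int64(246), np.int64(263)), (286, np.int64(246), np.int64(263)), (290, np.int64(246), np.int64(263))]
```

Emit:
carry_out --series '[{"xyz": [0,0,0],"twist": 2,"grip": 0},{"xyz": [0,0,0],"twist": 2,"grip": 0},{"xyz": [0,0,0],"twist": 0,"grip": 0},{"xyz": [0,0,0],"twist": 0,"grip": 0},{"xyz": [0,0,0],"twist": 0,"grip": 0}]'

```text
time_s: 19.12
tool_pos: [0.5625, 0.0775, 0.084]
eef_rot: [0.782, 0.623, -0.0, 0.001]
ft_force: [-4.8, -4.6, 9.3]
grip_width: 0.09
gripper_force: 30.0
```

```bash
python3 - <<'E'
from h import *
T=[]
for i in range(10):
    im=capture('wrist');o=observe();T.append(np.r_[o['torque'],o['ft_force']])
T=np.array(T);print(T.mean(0).round(3),T.std(0).round(3));r=rot(o['eef_rot']);print(o['tool_pos'],np.degrees(np.arctan2(r[1,1],r[0,1])))
E
```

```text
[-0.906  1.045  0.06  -5.542 -4.646 10.079] [0.029 0.03  0.029 0.492 0.481 0.339]
[0.56244013 0.0775301  0.08396172] -12.960395962608656
```

Emit:
carry_out --series '[{"xyz": [0,0,0],"twist": 2,"grip": 0},{"xyz": [0,0,0],"twist": 2,"grip": 0},{"xyz": [0,0,0],"twist": 1,"grip": 0},{"xyz": [0,0,0],"twist": 0,"grip": 0},{"xyz": [0,0,0],"twist": 0,"grip": 0}]'

```text
time_s: 20.25
tool_pos: [0.5624, 0.0777, 0.084]
eef_rot: [0.809, 0.588, -0.0, 0.0]
ft_force: [-5.1, -3.2, 10.3]
grip_width: 0.089
gripper_force: 30.0
```

```bash
python3 - <<'E'
from h import *
T=[]
for i in range(10):
    im=capture('wrist');o=observe();T.append(np.r_[o['torque'],o['ft_force']])
T=np.array(T);print(T.mean(0).round(3),T.std(0).round(3));r=rot(o['eef_rot']);print(o['tool_pos'],np.degrees(np.arctan2(r[1,1],r[0,1])))
cv2.imwrite('pics/w8.png',im[:,:,::-1])
a=im.astype(int).sum(2)/3
print([(v,235+np.flatnonzero(a[v,235:275]>125)[[0,-1]]) for v in range(252,296,6)])
s=capture('top');cv2.imwrite('pics/t8.png',s[:,:,::-1])
E
```

```text
[-0.705  1.105  0.153 -5.917 -3.701 10.044] [0.018 0.016 0.028 0.692 0.585 0.598]
[0.56238025 0.07767209 0.08397831] -17.954439965265017
[(252, array([245, 263])), (258, array([245, 263])), (264, array([245, 263])), (270, array([245, 263])), (276, array([246, 263])), (282, array([246, 263])), (288, array([245, 263])), (294, array([246, 263]))]
```

The turning torque jumped to 0.15 N m, well above the 0.06 N m spring, so the switch is hard against its stop with the key still gripped at 30 N. Time to hand in.

```bash
python3 -c "
from plant import finish_job
print(finish_job())"
```

```text
the job is handed in; nothing more can be done
None
```

I pressed and released fan start, then reset, put the gas key fully home, turned it clockwise to its stop and handed in with it still gripped (30 N) and held there; no verdict was shown.

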